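Hang the cores in their moulds for pouring

TASK

The release coat on the four hanging cores has dried: move them one by one from the drying rack to the row of plaster moulds, hanging each core in the mould whose cavity has the shape of its plug. Each strip must rest fully down in the notches at both ends of its mould, and the mixing cup must stay standing where it is.

Things in the scene. Friction and masses are not known exactly. Their poses are not given: they have to be found in the camera images.
- core_long_grip (a point): Core: off-white one long rectangular plug 80 x 36 mm with round corners, 28 mm deep, under a pale wooden strip 124 x 14 mm, 16 mm high, with an upright grip post on its middle (22 mm along the strip, 14 across, 42 high); about 0.16 kg. Point: centre of the post, 21 mm above the strip's top, 37 mm above its underside, 65 mm above the plug's bottom. x along the strip, z up; same either way round.
- core_block_grip (a point): Core: off-white one short rectangular plug 56 x 36 mm with round corners, 28 mm deep, under a pale wooden strip 124 x 14 mm, 16 mm high, with an upright grip post on its middle (22 mm along the strip, 14 across, 42 high); about 0.16 kg. Point: centre of the post, 21 mm above the strip's top, 37 mm above its underside, 65 mm above the plug's bottom. x along the strip, z up; same either way round.
- core_round_grip (a point): Core: off-white one round plug 36 mm across at the middle, 28 mm deep, under a pale wooden strip 124 x 14 mm, 16 mm high, with an upright grip post on its middle (22 mm along the strip, 14 across, 42 high); about 0.16 kg. Point: centre of the post, 21 mm above the strip's top, 37 mm above its underside, 65 mm above the plug's bottom. x along the strip, z up; same either way round.
- core_twin_grip (a point): Core: off-white two round plugs 30 mm across, their centres 25 mm either side of the middle, 28 mm deep, under a pale wooden strip 124 x 14 mm, 16 mm high, with an upright grip post on its middle (22 mm along the strip, 14 across, 42 high); about 0.16 kg. Point: centre of the post, 21 mm above the strip's top, 37 mm above its underside, 65 mm above the plug's bottom. x along the strip, z up; same either way round.
- mould_long_seat (a point): Fixed white plaster mould 156 x 59 mm, top 56 mm above the table, with one long rectangular cavity 96 x 49 mm, 36 mm deep. Wooden cleats 12 mm high at both ends hold the strip: sloped sides 19 mm apart below, 35 above; sloped stops 134 mm apart below, 143 above. Point: middle of the top face, where the strip's underside rests. x along the block.
- mould_block_seat (a point): Fixed white plaster mould 156 x 59 mm, top 56 mm above the table, with one short rectangular cavity 72 x 49 mm, 36 mm deep. Wooden cleats 12 mm high at both ends hold the strip: sloped sides 19 mm apart below, 35 above; sloped stops 134 mm apart below, 143 above. Point: middle of the top face, where the strip's underside rests. x along the block.
- mould_round_seat (a point): Fixed white plaster mould 156 x 59 mm, top 56 mm above the table, with one round cavity 49 mm across, 36 mm deep. Wooden cleats 12 mm high at both ends hold the strip: sloped sides 19 mm apart below, 35 above; sloped stops 134 mm apart below, 143 above. Point: middle of the top face, where the strip's underside rests. x along the block.
- mould_twin_seat (a point): Fixed white plaster mould 156 x 59 mm, top 56 mm above the table, with two round cavities 43 mm across, their centres 25 mm either side of the middle, 36 mm deep. Wooden cleats 12 mm high at both ends hold the strip: sloped sides 19 mm apart below, 35 above; sloped stops 134 mm apart below, 143 above. Point: middle of the top face, where the strip's underside rests. x along the block.
- core_rack_top (a point): Fixed wooden drying rack 124 x 260 mm; the cores hang in a row 63 mm apart, strips across two rails in notches 9 mm deep, 49 mm free between posts. Point: middle, where the strips rest, 66 mm above the table. x along the strips, y along the row. The moulds stand in a like row, 63 mm apart. Either row may be left; both orders are mixed. Along a strip nothing stands beside its post.
- mixing_cup_mid (a point): Grey-white mixing cup, 79 mm across, 88 mm high, loose and light, on the table between the two rows. Point: its centre, half-way up.

How it is judged:
At the end, for the whole second after the job is handed in: Every core hangs in the mould of its own shape: centre within 9 mm of the mould's middle, strip lying on the mould's top face (height within 4 mm), along the block within 0.14 rad, level within 0.06 rad, released and at rest (horizontal distance between core_long_grip and mould_long_seat below 0.009 m and z of core_long_grip in the frame of mould_long_seat between 0.033 and 0.041 m and angle between the x axis of core_long_grip and the x axis of mould_long_seat, either way round below 0.14 rad and angle between each of core_long_grip, core_block_grip, core_round_grip, core_twin_grip's own z axis and vertical below 0.06 rad and linear speed of each of core_long, core_block, core_round, core_twin below 0.02 m/s and horizontal distance between core_block_grip and mould_block_seat below 0.009 m and z of core_block_grip in the frame of mould_block_seat between 0.033 and 0.041 m and angle between the x axis of core_block_grip and the x axis of mould_block_seat, either way round below 0.14 rad and horizontal distance between core_round_grip and mould_round_seat below 0.009 m and z of core_round_grip in the frame of mould_round_seat between 0.033 and 0.041 m and angle between the x axis of core_round_grip and the x axis of mould_round_seat, either way round below 0.14 rad and horizontal distance between core_twin_grip and mould_twin_seat below 0.009 m and z of core_twin_grip in the frame of mould_twin_seat between 0.033 and 0.041 m and angle between the x axis of core_twin_grip and the x axis of mould_twin_seat, either way round below 0.14 rad); the robot touches nothing.
It fails at once if the mixing cup is knocked over or pushed away by more than 30 mm (angle between mixing_cup_mid's own z axis and vertical above 0.5 rad or distance of mixing_cup_mid from where it was at the start of the episode above 0.03 m).
It also fails if it takes over 104 s, if anything falls off the work surface, if the arm or the gripper's body presses on something with over 40 N, if the wrist force passes 120 N, or if a joint passes its speed limit or range.

ROBOT

A 6-joint arm with a two-finger parallel gripper is mounted at the origin on a cart in front of the work surface, level with it; the furniture and walls round the work are solid. World frame = base frame: x ahead of the robot, y to its left, z up, the work surface at z = 0. Lengths are in m, angles in rad, forces in N, time in s.
With the tool pointing down it reaches from about 0.375 to 0.9 m from the base axis. Payload 3.1 kg.
Tool frame: the origin (TCP) lies on the centre line of the jaws, within the pads' length; the fingertips stand 8 mm ahead of it and the grasp point (between the pads) lies 11 mm behind it; z points along the fingers, y is the line along which they close (so a half turn about z gives the same grasp; the last joint's range is limited). The gripper opens to 85 mm and grips with 20 to 120 N. Pads are 22 mm wide; open, the fingers measure 114 mm over their backs; the gripper's body (76 mm by 85 mm) begins 54 mm behind the grasp point. The pads swing forward as they close: fully open they stand 13 mm farther back than shut.
Start: joints at [-1.286, 0.527, 1.433, -0, 1.181, -0.178], TCP at [0.279, -0.559, 0.239] pointing down, gripper open.
Joint ranges: [-3.08, 3.08], [-0.75, 2.2], [0.22, 2.44], [-1.43, 4.57], [0, 2.65], [-2.85, 2.85]. Speed limits (rad/s): [2.79, 2.79, 3.14, 3.14, 3.14, 3.14].

INTERFACE

Orientations are given as a unit quaternion [x, y, z, w].
In Python, from station import * gives the robot as it stands.
- The arm moves only by the tool play_rows, never from a script. Its argument "rows" is a list of rows, each a list of 3 entries, a list of its own where there are three numbers: the turn, a rotation vector about the tool's x, y, z in degrees, then the shift along the tool's x, y, z in mm, then the closure, from 0 (fully open) to 1 (shut). In form: [[[ax, ay, az], [dx, dy, dz], jaw], ...]. A call has 1 to 12 rows; each row shifts and turns the commanded pose from where the row before left it, along the tool's axes as they then stand; what a row does not reach is not made up. A row lasts 1/12 s, in which the tool goes at most 41.7 mm and 7.16 degrees, less where a joint would pass 70% of its speed; a pose out of reach is approached as far as the arm can. A call with a gripper value outside its range is refused whole. The fingers move at their own pace and stop on an object; "grip_force" is the grip in N (left out, the last holds). Time passes only in rows, so rows that do not move let the fingers close. It gives the time, the measured TCP pose, the force, the opening and the grip force at its end, in the units of the state.
- sense(): the state, without advancing time (a new reading comes with each control period).
- snapshot(name): name is "scene" or "side" or "wrist"; returns (picture, depth): 400x640x3 uint8, red, green, blue; 400x640 float32, m along the optical axis (not along the pixel's ray), 0 where there is no reading.
- get_calibration(name): a dict with "vfov" (degrees; the focal length in pixels is half the picture's height over the tangent of half this angle, whatever the lens; pixels are square), "cx", "cy" (the principal point, pixels), "k1" (the pictures are not rectified: a ray, as slopes to the right and down, at radius r is drawn at 1 + k1 r^2 times it, then the intrinsics apply), "xyz" and "attitude" of the camera in the world. Camera axes: x right, y down, z forward; pixel columns grow to the right and rows downward; lengths in m; the calibration is good to about 2 mm. A picture is of the moment at which its call begins: read the wrist's pose just before it. get_calibration takes no time and is no camera call; for the wrist camera it gives the pose at the moment of the call.
- sign_off(): hands the job in; it is judged then, once.
The state is a dict: "t": time; "q": joint angles; "qd": joint speeds; "tau": joint torques, N m; "tcp_pos": TCP position; "tool_rot": TCP orientation; "force": force on the tool from outside, world axes, zero at the start; "ft_torque": the same for the moment, N m; "finger_gap": opening from 0.0 (shut) to 1.0 (fully open); "gripper_force": force on a finger pad.
Only numpy, scipy, OpenCV 4.12 (cv2) and the standard library are available. Lean on these libraries where they do the work, as an engineer would, in place of code of your own. Each camera call takes 0.05 s, during which the arm holds its last target. There are 200 camera calls.

## Working session

There is one attempt and no reset: what is moved stays moved. The work goes in short steps, Python scripts to look and compute and a tool call to move; the robot and the scene stay as the last step left them, time stands still between calls to the robot, and variables do not carry over. Pictures are saved under pics/ and viewed, at most 14 in all, crops included, and the job is handed in when it is done.

Besides the shell and the picture viewer there is one more tool, called after "Emit:" as name(argument=value, ...), one argument or row to a line, values as JSON. play_rows: Moves the arm, as the interface text tells. Its arguments: {"type":"object","properties":{"rows":{"type":"array","items":{"type":"array"}},"grip_force":{"type":"number"}},"required":["rows"]}

```bash
ls; mkdir -p pics; python3 - <<'E'
from station import *
import cv2,numpy as np
s=sense();print(s)
for n in("scene","side"):
    p,d=snapshot(n);cv2.imwrite(f"pics/{n}0.png",p[:,:,::-1]);np.savez(f"{n}0.npz",p=p,d=d);print(n,get_calibration(n),(d>0).mean())
E
```

```text
pics
{'t': 0.0, 'q': array([-1.28649414e+00,  5.28467456e-01,  1.43390589e+00,  2.56435612e-06,
        1.18135825e+00, -1.78505307e-01]), 'qd': array([ 7.01217732e-04,  1.63152074e-03, -1.54175012e-03, -5.60782180e-04,
        8.84732953e-05, -8.29465483e-04]), 'tau': array([-2.44563225e-04, -4.42347157e+01, -1.78030103e+01, -2.47336320e-04,
        8.34494946e-03, -1.45635721e-05]), 'tcp_pos': array([ 0.27886639, -0.55856758,  0.23833164]), 'tool_rot': array([ 9.73344969e-01,  2.29343472e-01, -5.53629943e-05, -1.06803813e-03]), 'force': array([-0.49072997,  0.48277566, -0.19677865]), 'ft_torque': array([ 0.02188893, -0.04527998,  0.01323496]), 'gripper_force': 0.0, 'finger_gap': 0.998734647395935}
scene {'vfov': 57.67556288442401, 'cx': 325.5770846349205, 'cy': 201.7697527101415, 'k1': -0.07246413882713959, 'xyz': array([-0.20863019, -0.38518977,  0.56488733]), 'attitude': array([ 0.75924695, -0.41167009,  0.24594916, -0.4399782 ])} 0.97301953125
side {'vfov': 49.69683053546738, 'cx': 318.97174944632854, 'cy': 198.48586596623502, 'k1': -0.10694807617782065, 'xyz': array([0.10496559, 0.81367703, 0.79347987]), 'attitude': array([-0.19684342,  0.87954825, -0.42118465,  0.10124738])} 0.97904296875
```

View pics/scene0.png

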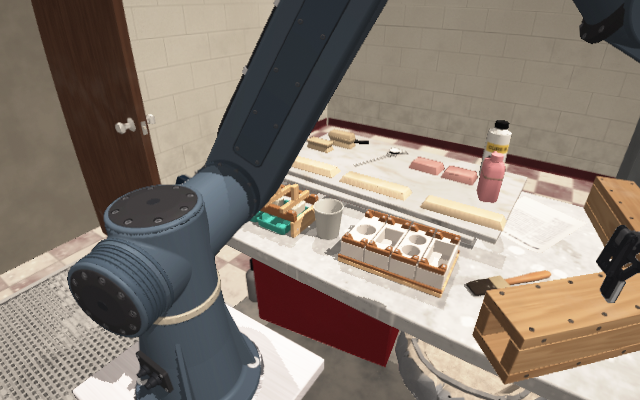

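View pics/side0.png

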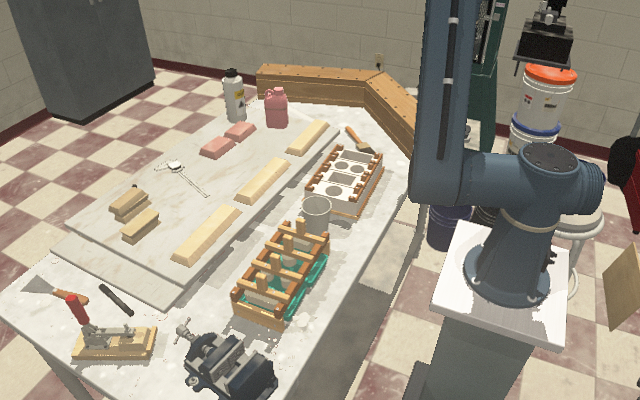

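```bash
cat > h.py <<'E'
from station import *
import cv2,numpy as np
from scipy.spatial.transform import Rotation as R
def K(c):
    f=200/np.tan(np.radians(c["vfov"]/2)); return np.array([[f,0,c["cx"]],[0,f,c["cy"]],[0,0,1.]])
def rays(c,uv):
    # k1 is forward radial model: invert with cv2
    return cv2.undistortPoints(np.asarray(uv,float).reshape(-1,1,2),K(c),np.array([c["k1"],0,0,0])).reshape(-1,2)
def world(c,uv,dep):
    s=rays(c,uv);p=np.c_[s,np.ones(len(s))]*np.asarray(dep).reshape(-1,1)
    return R.from_quat(c["attitude"]).apply(p)+c["xyz"]
def onplane(c,uv,z):
    s=rays(c,uv);d=R.from_quat(c["attitude"]).apply(np.c_[s,np.ones(len(s))])
    return c["xyz"]+d*((z-c["xyz"][2])/d[:,2:])
def cloud(c,d):
    v,u=np.nonzero(d>0);return world(c,np.c_[u,v],d[v,u]),u,v
def topmap(c,p,d,x0,x1,y0,y1,mm=1.):
    P,u,v=cloud(c,d);o=np.argsort(P[:,2]);P,u,v=P[o],u[o],v[o]
    k=(P[:,0]>x0)&(P[:,0]<x1)&(P[:,1]>y0)&(P[:,1]<y1)&(P[:,2]<.2);P,u,v=P[k],u[k],v[k]
    H=int((x1-x0)*1000/mm);W=int((y1-y0)*1000/mm);im=np.zeros((H+1,W+1,3),np.uint8);z=np.zeros((H+1,W+1))
    r=((x1-P[:,0])*1000/mm).astype(int);q=((y1-P[:,1])*1000/mm).astype(int)
    for a in(0,1):
        for b in(0,1):
            rr=np.minimum(r+a,H);qq=np.minimum(q+b,W);im[rr,qq]=p[v,u][:,::-1];z[rr,qq]=P[:,2]
    return im,z
E
python3 - <<'E'
from h import *
c=get_calibration("side");D=np.load("side0.npz")
im,z=topmap(c,D["p"],D["d"],.2,.8,-.4,.4,1)
cv2.imwrite("pics/top0.png",im[:600,:800])
P,u,v=cloud(c,D["d"]);k=(abs(P[:,0]-.5)<.1)&(abs(P[:,1])<.5)&(abs(P[:,2])<.01);print(np.median(P[k,2]))
E
```

```text
0.0008310566682414033
```

View pics/top0.png

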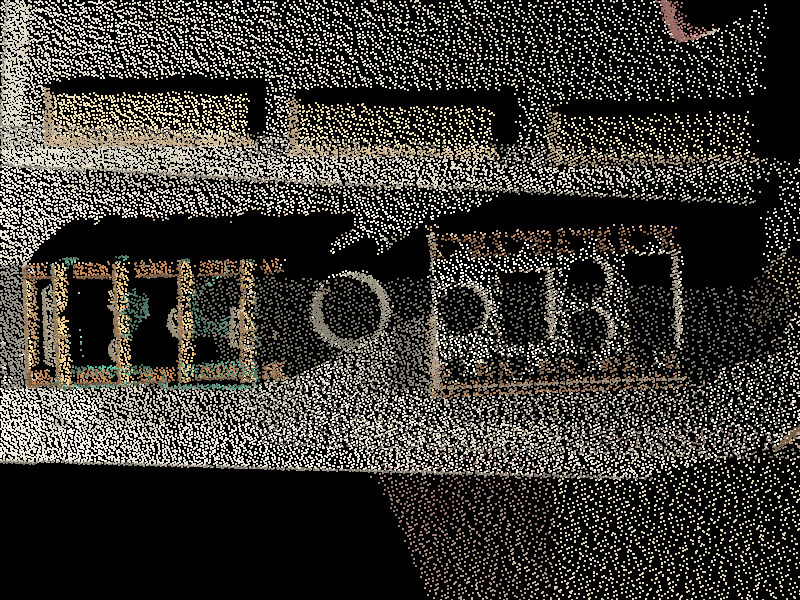

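```bash
python3 - <<'E'
from h import *
D=np.load("side0.npz");a=D["p"][210:335,222:340,::-1];b=np.load("scene0.npz")["p"][170:300,240:470,::-1]
a=cv2.resize(a,None,fx=4.5,fy=4.5,interpolation=2);b=cv2.resize(b,None,fx=1.1,fy=1.1)
o=np.zeros((600,800,3),np.uint8);o[:a.shape[0],:a.shape[1]]=a[:600];o[:b.shape[0],535:535+b.shape[1]]=b
cv2.imwrite("pics/crop0.png",o)
c=get_calibration("side");P,u,v=cloud(c,D["d"]);C=D["p"][v,u].astype(int)
g=(C.max(1)-C.min(1)<45)&(P[:,2]>.035)&(P[:,2]<.063)&(abs(P[:,0]-.478)<.05)
for y in(.355,.29,.225,.165):
    k=g&(abs(P[:,1]-y)<.016);x=P[k,0]
    print(y,k.sum(),np.histogram(x,bins=np.arange(.428,.53,.01))[0],[round(float(np.median(P[k&(abs(P[:,0]-t)<.005),1])),3) if (k&(abs(P[:,0]-t)<.005)).any() else 0 for t in np.arange(.433,.53,.01)])
# post tops
k0=(P[:,2]>.112)&(P[:,2]<.13)&(abs(P[:,0]-.478)<.05)&(P[:,1]>.1)&(P[:,1]<.4)
for y in(.34,.28,.217,.155):
    k=k0&(abs(P[:,1]-y)<.025);print(y,k.sum(),P[k].mean(0).round(4),P[k].min(0).round(3),P[k].max(0).round(3))
E
```

```text
0.355 190 [ 2 20 22 23 24 23 23 22  5 26] [0.346, 0.354, 0.354, 0.354, 0.355, 0.356, 0.356, 0.357, 0.356, 0.36]
0.29 88 [ 0 16 22  4  0 13 26  0  0  7] [0, 0.289, 0.29, 0.288, 0, 0.282, 0.287, 0, 0, 0.3]
0.225 94 [ 0  0  0 33 28 21  3  0  0  9] [0, 0, 0, 0.22, 0.23, 0.23, 0.227, 0, 0, 0.233]
0.165 110 [ 0  0 30 22 18 23  9  0  0  8] [0, 0, 0.164, 0.168, 0.168, 0.168, 0.169, 0, 0, 0.173]
0.34 83 [0.4723 0.3412 0.121 ] [0.462 0.333 0.112] [0.485 0.347 0.126]
0.28 82 [0.4739 0.28   0.1208] [0.464 0.271 0.112] [0.486 0.285 0.125]
0.217 76 [0.4772 0.2166 0.1206] [0.468 0.207 0.112] [0.488 0.223 0.126]
0.155 68 [0.4793 0.1556 0.1206] [0.469 0.147 0.112] [0.493 0.161 0.127]
```

View pics/crop0.png

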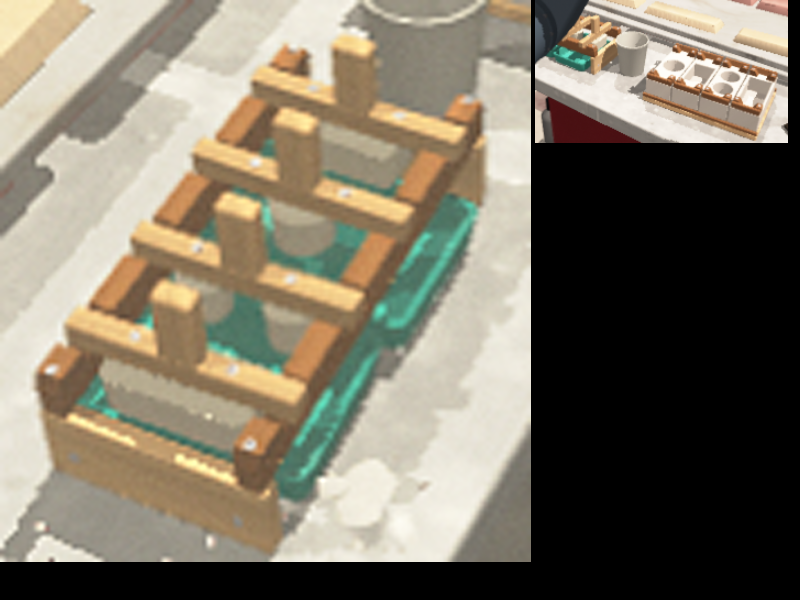

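Emit:
play_rows(
  rows=[
    [[0, 0, 0], [0, 0, -40], 0],
    [[0, 0, 0], [0, 0, -40], 0],
    [[0, 0, 0], [35, -27, 0], 0],
    [[0, 0, 0], [35, -27, 0], 0],
    [[0, 0, 0], [35, -27, 0], 0],
    [[0, 0, 0], [35, -27, 0], 0],
    [[0, 0, 0], [35, -27, 0], 0],
    [[0, 0, 0], [35, -27, 0], 0],
    [[0, 0, 0], [35, -27, 0], 0],
    [[0, 0, 0], [35, -27, 0], 0],
    [[0, 0, 0], [35, -27, 0], 0],
    [[0, 0, 0], [35, -27, 0], 0],
  ],
)

```text
t: 1.1
tcp_pos: [0.4608, -0.1821, 0.3191]
tool_rot: [0.973, 0.229, -0.0, -0.0]
force: [0.8, -0.6, 0.5]
finger_gap: 1.004
gripper_force: 0.0
```

Emit:
play_rows(
  rows=[
    [[0, 0, -6.5], [0, 0, 0], 0],
    [[0, 0, -6.5], [0, 0, 0], 0],
    [[0, 0, -6.5], [0, 0, 0], 0],
    [[0, 0, -6.5], [0, 0, 0], 0],
    [[0, 0, -6.5], [0, 0, 0], 0],
    [[0, 0, -6.5], [0, 0, 0], 0],
    [[0, 0, -6.5], [0, 0, 0], 0],
    [[0, 0, -6.5], [0, 0, 0], 0],
    [[0, 0, -6.5], [0, 0, 0], 0],
    [[0, 0, -6.5], [0, 0, 0], 0],
    [[0, 0, 0], [0, 0, 0], 0],
  ],
)

```text
t: 2.02
tcp_pos: [0.4603, -0.184, 0.3189]
tool_rot: [0.697, 0.717, -0.0, -0.001]
force: [0.2, -0.2, 0.3]
finger_gap: 0.999
gripper_force: 0.0
```

```bash
python3 - <<'E'
from h import *
s=sense();print(s["t"],s["tcp_pos"],R.from_quat(s["tool_rot"]).as_matrix().round(3).tolist(),s["q"].round(2))
c=get_calibration("wrist");p,d=snapshot("wrist");cv2.imwrite("pics/w1.png",p[:,:,::-1]);np.savez("w1.npz",p=p,d=d,**c);print(c)
E
```

```text
2.0167 [ 0.46034097 -0.18400502  0.3189277 ] [[-0.028, 1.0, -0.001], [1.0, 0.028, 0.001], [0.001, -0.001, -1.0]] [-0.61  0.26  1.64 -0.    1.24 -0.63]
{'vfov': 64.00714122493015, 'cx': 318.76476168227333, 'cy': 198.15976544924882, 'k1': -0.04039197148854603, 'xyz': array([ 0.45845202, -0.10442239,  0.45298718]), 'attitude': array([0.98748263, 0.01420478, 0.00146709, 0.15708002])}
```

View pics/w1.png

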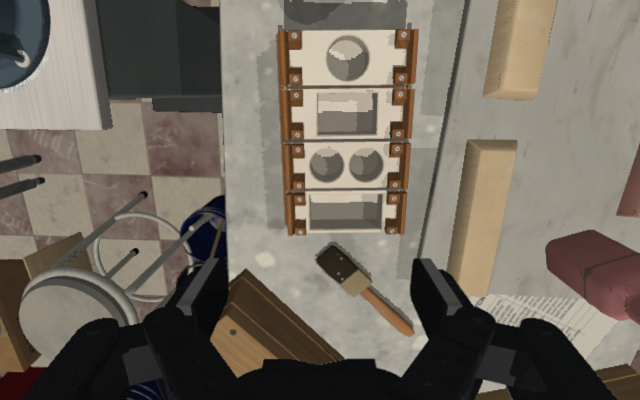

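```bash
python3 - <<'E'
from h import *
D=np.load("w1.npz");c={k:D[k] for k in("xyz","attitude")}|{k:float(D[k]) for k in("vfov","cx","cy","k1")}
P,u,v=cloud(c,D["d"]);Z=np.full((400,640),9.);Z[v,u]=P[:,2]
roi=np.zeros((400,640),np.uint8);roi[28:237,286:410]=1
m=((Z<.052)&(roi>0)).astype(np.uint8)
m=cv2.morphologyEx(m,cv2.MORPH_OPEN,np.ones((3,3)))
t=(abs(Z-.056)<.006)&(roi>0);print("top z",np.median(Z[t]))
n,l,st,ce=cv2.connectedComponentsWithStats(m)
for i in range(1,n):
    if st[i,4]<300: continue
    cs,_=cv2.findContours((l==i).astype(np.uint8),cv2.RETR_EXTERNAL,cv2.CHAIN_APPROX_NONE)
    w=onplane(c,cs[0].reshape(-1,2),.056)*1000
    r=cv2.minAreaRect(w[:,:2].astype(np.float32));print(st[i],np.round(r[0],1),np.round(r[1],1),round(r[2],1))
# block edges rails: outer orange rails
hs=cv2.cvtColor(D["p"],cv2.COLOR_RGB2HSV);o=((hs[...,1]>110)&(hs[...,0]<20)).astype(np.uint8);o[:25]=0;o[240:]=0;o[:,:270]=0;o[:,425:]=0
vv,uu=np.nonzero((o>0)&(Z>.058)&(Z<.075));w=onplane(c,np.c_[uu,vv],.068)*1000
print("cleats",np.round(cv2.minAreaRect(w[:,:2].astype(np.float32)),1) if 0 else cv2.minAreaRect(w[:,:2].astype(np.float32)))
E
```

```text
top z 0.05547755308189972
[ 327   35   42   45 1489] [489.8 -62.9] [47.3 47.3] 2.0
[286  84 103   5 363] [479.  -94.9] [120.3   4. ] 2.4
[ 317   93   60   42 2473] [ 491.9 -126.2] [71.4 48.2] 1.8
[310 149  33  33 852] [ 469.3 -190. ] [40.6 41.2] 2.9
[349 149  34  32 858] [ 519.2 -187.8] [41.9 39.9] 1.8
[ 309  194   73   35 2421] [ 496.7 -251.3] [94.9 47.9] 3.2
[306 233  80   4 319] [ 499.4 -284.7] [107.4   4.5] 1.6
cleats ((492.93701171875, -157.38186645507812), (152.9561767578125, 244.57684326171875), 2.356696367263794)
```

Emit:
play_rows(
  rows=[
    [[0, 0, -0.5], [0, 0, 0], 0],
    [[0, 0, 0], [36, 3, 0], 0],
    [[0, 0, 0], [36, 3, 0], 0],
    [[0, 0, 0], [36, 3, 0], 0],
    [[0, 0, 0], [36, 3, 0], 0],
    [[0, 0, 0], [36, 3, 0], 0],
    [[0, 0, 0], [36, 3, 0], 0],
    [[0, 0, 0], [36, 3, 0], 0],
    [[0, 0, 0], [36, 3, 0], 0],
    [[0, 0, 0], [36, 3, 0], 0],
    [[0, 0, 0], [30, 0, 0], 0],
    [[0, 0, 0], [0, 0, 0], 0],
  ],
)

```text
t: 3.07
tcp_pos: [0.4745, 0.1753, 0.3193]
tool_rot: [0.693, 0.721, 0.001, -0.001]
force: [-0.7, -0.6, -0.1]
finger_gap: 0.995
gripper_force: 0.0
```

```bash
python3 - <<'E'
from h import *
s=sense();print(s["t"],s["tcp_pos"],R.from_quat(s["tool_rot"]).as_matrix().round(3).tolist(),s["q"].round(2))
c=get_calibration("wrist");p,d=snapshot("wrist");cv2.imwrite("pics/w2.png",p[:,:,::-1]);np.savez("w2.npz",p=p,d=d,**c)
P,u,v=cloud(c,d);Z=np.zeros((400,640));Z[v,u]=P[:,2]
X=np.zeros((400,640,3));X[v,u]=P
m=((Z>.116)&(Z<.13)&(X[...,1]>.1)&(X[...,1]<.4)&(abs(X[...,0]-.477)<.06)).astype(np.uint8)
n,l,st,ce=cv2.connectedComponentsWithStats(m)
for i in range(1,n):
    if st[i,4]<40: continue
    cs,_=cv2.findContours((l==i).astype(np.uint8),cv2.RETR_EXTERNAL,cv2.CHAIN_APPROX_NONE)
    w=onplane(c,cs[0].reshape(-1,2),.124)*1000
    r=cv2.minAreaRect(w[:,:2].astype(np.float32));print(st[i],np.round(r[0],1),np.round(r[1],1),round(r[2],1),np.median(Z[l==i]))
E
```

```text
3.0667 [0.47448702 0.17527292 0.31927068] [[-0.039, 0.999, -0.0], [0.999, 0.039, 0.003], [0.003, 0.0, -1.0]] [0.13 0.27 1.62 0.   1.25 0.09]
[314   0  24  11 234] [474.6 334.1] [21.1  8.3] 2.3 0.12315223091226735
[314  64  23  15 324] [476.6 276.8] [21.3 12.7] 2.3 0.12302099623230514
[315 129  22  15 297] [479.9 214.6] [21.4 14.2] 2.3 0.12310887873009296
[313 187  20  14 264] [479.5 153.2] [20.6 14.7] 2.2 0.12292872552696921
```

View pics/w2.png

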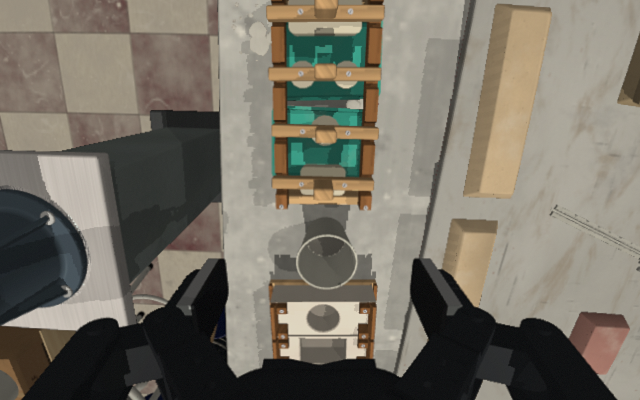

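Emit:
play_rows(
  grip_force=50,
  rows=[
    [[0, 0, 0], [-21.5, 4.5, 0], 0],
    [[0, 0, 0], [0, 0, 38], 0],
    [[0, 0, 0], [0, 0, 38], 0],
    [[0, 0, 0], [0, 0, 38], 0],
    [[0, 0, 0], [0, 0, 38], 0],
    [[0, 0, 0], [0, 0, 38], 0],
    [[0, 0, 0], [0, 0, 24], 0],
    [[0, 0, 0], [0, 0, 10], 0],
    [[0, 0, 0], [0, 0, 0], 0],
  ],
)

```text
t: 3.87
tcp_pos: [0.4791, 0.1481, 0.0932]
tool_rot: [0.695, 0.719, -0.002, -0.002]
force: [0.1, -0.8, -0.7]
finger_gap: 0.999
gripper_force: 0.0
```

Emit:
play_rows(
  rows=[
    [[0, 0, 0], [0, 0, 0], 1],
    [[0, 0, 0], [0, 0, 0], 1],
    [[0, 0, 0], [0, 0, 0], 1],
    [[0, 0, 0], [0, 0, 0], 1],
    [[0, 0, 0], [0, 0, 0], 1],
    [[0, 0, 0], [0, 0, 0], 1],
    [[0, 0, 0], [0, 0, 0], 1],
    [[0, 0, 0], [0, 0, 0], 1],
  ],
)

```text
t: 4.53
tcp_pos: [0.481, 0.1493, 0.0966]
tool_rot: [0.695, 0.719, 0.001, 0.001]
force: [-1.5, 0.4, 6.7]
finger_gap: 0.249
gripper_force: 49.3
```

Emit:
play_rows(
  rows=[
    [[0, 0, 0], [0, 0, -10], 1],
    [[0, 0, 0], [0, 0, -20], 1],
    [[0, 0, 0], [0, 0, -30], 1],
    [[0, 0, 0], [0, 0, -35], 1],
    [[0, 0, 0], [0, 0, -30], 1],
    [[0, 0, 0], [0, 0, 0], 1],
    [[0, 0, 0], [0, 0, 0], 1],
  ],
)

```text
t: 5.12
tcp_pos: [0.4812, 0.1494, 0.2224]
tool_rot: [0.694, 0.72, 0.002, 0.002]
force: [-0.5, -0.6, -2.0]
finger_gap: 0.252
gripper_force: 49.4
```

```bash
python3 - <<'E'
from h import *
s=sense();print(s["t"],s["tcp_pos"],R.from_quat(s["tool_rot"]).as_matrix().round(4).tolist(),s["force"],s["finger_gap"])
c=get_calibration("wrist");p,d=snapshot("wrist");cv2.imwrite("pics/w3.png",p[:,:,::-1]);np.savez("w3.npz",p=p,d=d,**c);s=sense();print(s["tcp_pos"],c["xyz"])
E
```

```text
5.1167 [0.48122308 0.14937503 0.22235044] [[-0.0355, 0.9994, 0.0047], [0.9994, 0.0355, 0.0003], [0.0001, 0.0047, -1.0]] [-0.50676832 -0.5768094  -1.98203476] 0.2519266045460608
[0.47987489 0.14921674 0.22071765] [0.47803645 0.22895702 0.35639875]
```

View pics/w3.png

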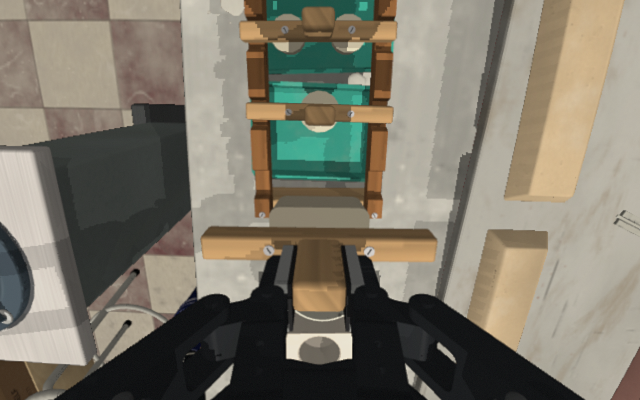

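```bash
cat >> h.py <<'E'
def held(c,p,d,tcp):
    P,u,v=cloud(c,d);hs=cv2.cvtColor(p,cv2.COLOR_RGB2HSV)[v,u]
    k=(abs(P[:,0]-tcp[0])<.08)&(abs(P[:,1]-tcp[1])<.03)&(abs(P[:,2]-tcp[2]+.013)<.012)&(hs[:,1]>70)&(hs[:,0]<25)&(abs(P[:,0]-tcp[0])>.03)
    Q=P[k];zt=np.percentile(Q[:,2],90);Q=Q[abs(Q[:,2]-zt)<.004]
    r=cv2.minAreaRect((Q[:,:2]*1000).astype(np.float32))
    a=[Q[Q[:,0]<tcp[0]],Q[Q[:,0]>tcp[0]]]
    print("tcp",np.round(tcp*1000,1),"strip c",np.round(r[0],1),np.round(r[1],1),round(r[2],1),"top z l/r",[round(float(np.median(b[:,2]))*1000,1) for b in a],"y l/r",[round(float(np.median(b[:,1]))*1000,1) for b in a])
E
python3 - <<'E'
from h import *
D=np.load("w3.npz");c={k:D[k] for k in("xyz","attitude")}|{k:float(D[k]) for k in("vfov","cx","cy","k1")}
held(c,D["p"],D["d"],np.array([.4805,.1493,.2215]))
E
```

```text
tcp [480.5 149.3 221.5] strip c [481.5 152.3] [123.2  14.5] 1.2 top z l/r [206.8, 207.1] y l/r [152.3, 154.3]
```

Emit:
play_rows(
  rows=[
    [[0, 0, 0], [-18, 0, 0], 1],
    [[0, 0, 0], [-34, 0.1, 0], 1],
    [[0, 0, 0], [-34, 0.1, 0], 1],
    [[0, 0, 0], [-34, 0.1, 0], 1],
    [[0, 0, 0], [-34, 0.1, 0], 1],
    [[0, 0, 0], [-34, 0.1, 0], 1],
    [[0, 0, 0], [-34, 0.1, 0], 1],
    [[0, 0, 0], [-34, 0.1, 0], 1],
    [[0, 0, 0], [-23, 0.4, 0], 1],
    [[0, 0, 0], [0, 0, 0], 1],
    [[0, 0, 0], [0, 0, 0], 1],
  ],
)

```text
t: 6.08
tcp_pos: [0.49, -0.1301, 0.2184]
tool_rot: [0.696, 0.718, -0.001, -0.002]
force: [-0.2, 0.3, -2.1]
finger_gap: 0.251
gripper_force: 49.3
```

```bash
cat > chk.py <<'E'
from h import *
s=sense();c=get_calibration("wrist");p,d=snapshot("wrist");s2=sense()
t=(s["tcp_pos"]+s2["tcp_pos"])/2
M=R.from_quat(s["tool_rot"]).as_matrix();print("t",s["t"],"toolx",M[:2,0].round(4),"z",M[:2,2].round(4),"F",s["force"].round(1),"gap",round(s["finger_gap"],3))
held(c,p,d,t)
E
python3 chk.py
```

```text
t 6.0833 toolx [-0.0321  0.9995] z [-0.0041  0.0025] F [-0.2  0.3 -2.1] gap 0.251
tcp [ 489.9 -129.5  218.4] strip c [ 490.  -127.2] [122.9  14.9] 0.9 top z l/r [203.2, 202.7] y l/r [-126.9, -125.4]
```

Emit:
play_rows(
  rows=[
    [[0, 0, -0.8], [0.5, 2, 0], 1],
    [[0, 0, 0], [0, 0, 28], 1],
    [[0, 0, 0], [0, 0, 28], 1],
    [[0, 0, 0], [0, 0, 28], 1],
    [[0, 0, 0], [0, 0, 26], 1],
    [[0, 0, 0], [0, 0, 10], 1],
    [[0, 0, 0], [0, 0, 6], 1],
    [[0, 0, 0], [0, 0, 4], 1],
    [[0, 0, 0], [0, 0, 0], 1],
    [[0, 0, 0], [0, 0, 0], 1],
  ],
)

```text
t: 6.97
tcp_pos: [0.4941, -0.1291, 0.0913]
tool_rot: [0.689, 0.724, 0.0, 0.001]
force: [-0.9, -0.7, -2.0]
finger_gap: 0.251
gripper_force: 49.3
```

```bash
python3 chk.py
```

```text
t 6.9667 toolx [-0.0497  0.9988] z [ 0.0019 -0.0009] F [-0.9 -0.7 -2. ] gap 0.251
tcp [ 494.2 -129.2   91.4] strip c [ 494.  -126.2] [123.9  14.5] 2.1 top z l/r [75.8, 75.8] y l/r [-126.8, -123.6]
```

Emit:
play_rows(
  rows=[
    [[0, 0, 0], [0, 0, 3.5], 1],
    [[0, 0, 0], [0, 0, 0], 1],
    [[0, 0, 0], [0, 0, 0], 0],
    [[0, 0, 0], [0, 0, 0], 0],
    [[0, 0, 0], [0, 0, 0], 0],
    [[0, 0, 0], [0, 0, 0], 0],
    [[0, 0, 0], [0, 0, 0], 0],
    [[0, 0, 0], [0, 0, -10], 0],
    [[0, 0, 0], [0, 0, -30], 0],
    [[0, 0, 0], [0, 0, -40], 0],
    [[0, 0, 0], [0, 0, -40], 0],
  ],
)

```text
t: 7.93
tcp_pos: [0.4924, -0.1286, 0.208]
tool_rot: [0.69, 0.724, -0.0, -0.001]
force: [0.0, -0.1, -0.6]
finger_gap: 1.0
gripper_force: 0.0
```

```bash
cat > seat.py <<'E'
import sys
from h import *
c=get_calibration("wrist");p,d=snapshot("wrist");s=sense();P,u,v=cloud(c,d)
print("t",s["t"],s["tcp_pos"].round(4),R.from_quat(s["tool_rot"]).as_matrix()[:2,0].round(4),"gap",s["finger_gap"])
hs=cv2.cvtColor(p,cv2.COLOR_RGB2HSV)[v,u]
for a in sys.argv[1:]:
    x,y=map(float,a.split(","));k=(abs(P[:,0]*1000-x)<75)&(abs(P[:,1]*1000-y)<20)
    n=k&(hs[:,1]>60)&(hs[:,0]<25)&(abs(P[:,0]*1000-x)<58)&(P[:,2]>.06)&(P[:,2]<.1)
    t=k&(P[:,2]>.106)&(P[:,2]<.13)&(abs(P[:,0]*1000-x)<20)
    print(a,"strip z",[np.round(np.percentile(P[n&(sg*(P[:,0]*1000-x)>12),2],[25,50,75])*1000,1) for sg in(-1,1)],"top",t.sum(),np.round(np.mean(P[t],0)*1000,1) if t.any() else 0)
    Q=P[n&(P[:,2]>np.percentile(P[n,2],50)-.004)];print("  rect",cv2.minAreaRect((Q[:,:2]*1000).astype(np.float32)))
E
python3 seat.py 491.9,-126.2
```

```text
t 7.9833 [ 0.4972 -0.1307  0.216 ] [-0.0496  0.9987] gap 0.9945407940554409
491.9,-126.2 strip z [array([69.2, 71.1, 71.7]), array([69.5, 71. , 71.6])] top 532 [ 493.1 -125.5  112.5]
  rect ((491.9397888183594, -126.09689331054688), (115.89483642578125, 39.75644302368164), 0.05078457295894623)
```

Emit:
play_rows(
  rows=[
    [[0, 0, 0.4], [18, 0, 0], 0],
    [[0, 0, 0], [36, 0, 0], 0],
    [[0, 0, 0], [36, 0, 0], 0],
    [[0, 0, 0], [36, 0, 0], 0],
    [[0, 0, 0], [36, 0, 0], 0],
    [[0, 0, 0], [36, 0, 0], 0],
    [[0, 0, 0], [36, 0, 0], 0],
    [[0, 0, 0], [36, 0, 0], 0],
    [[0, 0, 0], [36, 0, 0], 0],
    [[0, 0, 0], [26, 0, 0], 0],
    [[0, 0, 0], [14, 0, 0], 0],
    [[0, 0, 0], [0, 0, 0], 0],
  ],
)

```text
t: 8.98
tcp_pos: [0.4782, 0.2196, 0.2074]
tool_rot: [0.691, 0.723, 0.001, 0.0]
force: [0.9, -0.0, -0.6]
finger_gap: 0.998
gripper_force: 0.0
```

```bash
python3 seat.py 479.5,215.5 476,278
```

```text
t 9.0333 [0.4782 0.218  0.2072] [-0.0455  0.999 ] gap 1.0034764888790904
479.5,215.5 strip z [array([74.1, 80.5, 81.5]), array([74. , 80.5, 81.5])] top 678 [479.8 216.5 120.6]
  rect ((479.498779296875, 214.55540466308594), (115.97016143798828, 14.126761436462402), 0.5151386857032776)
476,278 strip z [array([74.1, 80.5, 81.5]), array([74.3, 80.7, 81.5])] top 712 [476.5 277.9 122.3]
  rect ((475.8940734863281, 277.29266357421875), (116.30880737304688, 14.299967765808105), 2.1143574714660645)
```

Emit:
play_rows(
  rows=[
    [[0, 0, 0], [-3.5, 1, 30], 0],
    [[0, 0, 0], [0, 0, 35], 0],
    [[0, 0, 0], [0, 0, 30], 0],
    [[0, 0, 0], [0, 0, 15], 0],
    [[0, 0, 0], [0, 0, 0], 0],
    [[0, 0, 0], [0, 0, 0], 1],
    [[0, 0, 0], [0, 0, 0], 1],
    [[0, 0, 0], [0, 0, 0], 1],
    [[0, 0, 0], [0, 0, 0], 1],
    [[0, 0, 0], [0, 0, 0], 1],
    [[0, 0, 0], [0, 0, 0], 1],
    [[0, 0, 0], [0, 0, 0], 1],
  ],
)

```text
t: 10.03
tcp_pos: [0.4804, 0.2134, 0.0981]
tool_rot: [0.692, 0.722, 0.001, 0.001]
force: [-1.0, -0.1, 6.8]
finger_gap: 0.247
gripper_force: 49.6
```

Emit:
play_rows(
  rows=[
    [[0, 0, 0], [0, 0, -10], 1],
    [[0, 0, 0], [0, 0, -20], 1],
    [[0, 0, 0], [0, 0, -30], 1],
    [[0, 0, 0], [0, 0, -35], 1],
    [[0, 0, 0], [0, 0, -25], 1],
    [[0, 0, 0], [0, 0, 0], 1],
    [[0, 0, 0], [0, 0, 0], 1],
  ],
)

```text
t: 10.62
tcp_pos: [0.4803, 0.2134, 0.2185]
tool_rot: [0.692, 0.722, 0.001, 0.001]
force: [-0.7, 0.1, -2.3]
finger_gap: 0.249
gripper_force: 49.4
```

```bash
python3 chk.py
```

```text
t 10.6167 toolx [-0.0425  0.9991] z [0.0036 0.0007] F [-0.7  0.1 -2.3] gap 0.249
tcp [479.7 213.3 217.7] strip c [480.2 215. ] [122.9  14.4] 0.9 top z l/r [201.4, 201.6] y l/r [215.0, 216.6]
```

Emit:
play_rows(
  rows=[
    [[0, 0, 0], [-18, 0, 0], 1],
    [[0, 0, 0], [-34, 0, 0], 1],
    [[0, 0, 0], [-34, 0, 0], 1],
    [[0, 0, 0], [-34, 0, 0], 1],
    [[0, 0, 0], [-34, 0, 0], 1],
    [[0, 0, 0], [-34, -1, 0], 1],
    [[0, 0, 0], [-34, -1, 0], 1],
    [[0, 0, 0], [-34, 0, 0], 1],
    [[0, 0, 0], [-22.5, 0, 0], 1],
    [[0, 0, 0], [0, 0, 0], 1],
    [[0, 0, 0], [0, 0, 0], 1],
  ],
)

```text
t: 11.58
tcp_pos: [0.4882, -0.0658, 0.215]
tool_rot: [0.693, 0.721, -0.001, -0.002]
force: [0.0, 0.8, -2.2]
finger_gap: 0.25
gripper_force: 49.3
```

```bash
python3 chk.py
```

```text
t 11.5833 toolx [-0.039   0.9992] z [-0.0042  0.002 ] F [ 0.   0.8 -2.2] gap 0.25
tcp [488.1 -65.3 215.1] strip c [488.3 -64.4] [123.   14.7] 0.7 top z l/r [198.3, 197.8] y l/r [-63.9, -62.9]
```

Emit:
play_rows(
  rows=[
    [[0, 0, -0.5], [1, 1.5, 0], 1],
    [[0, 0, 0], [0, 0, 28], 1],
    [[0, 0, 0], [0, 0, 28], 1],
    [[0, 0, 0], [0, 0, 28], 1],
    [[0, 0, 0], [0, 0, 24], 1],
    [[0, 0, 0], [0, 0, 10], 1],
    [[0, 0, 0], [0, 0, 5], 1],
    [[0, 0, 0], [0, 0, 3], 1],
    [[0, 0, 0], [0, 0, 0], 1],
    [[0, 0, 0], [0, 0, 0], 1],
  ],
)

```text
t: 12.47
tcp_pos: [0.4918, -0.0641, 0.0918]
tool_rot: [0.689, 0.725, 0.0, 0.001]
force: [-0.3, 0.4, -1.2]
finger_gap: 0.248
gripper_force: 49.3
```

```bash
python3 chk.py
```

```text
t 12.4667 toolx [-0.0514  0.9987] z [ 0.0021 -0.0008] F [-0.3  0.4 -1.2] gap 0.248
tcp [491.8 -64.1  91.9] strip c [491.9 -62.5] [124.3  14.7] 1.2 top z l/r [74.8, 74.9] y l/r [-62.7, -60.4]
```

Emit:
play_rows(
  rows=[
    [[0, 0, 0], [0, 0, 3], 1],
    [[0, 0, 0], [0, 0, 0], 1],
    [[0, 0, 0], [0, 0, 0], 0],
    [[0, 0, 0], [0, 0, 0], 0],
    [[0, 0, 0], [0, 0, 0], 0],
    [[0, 0, 0], [0, 0, 0], 0],
    [[0, 0, 0], [0, 0, 0], 0],
    [[0, 0, 0], [0, 0, -10], 0],
    [[0, 0, 0], [0, 0, -30], 0],
    [[0, 0, 0], [0, 0, -40], 0],
    [[0, 0, 0], [0, 0, -40], 0],
    [[0, 0, 0], [0, 0, 0], 0],
  ],
)

```text
t: 13.52
tcp_pos: [0.4954, -0.0655, 0.2153]
tool_rot: [0.689, 0.725, 0.003, 0.007]
force: [1.2, 0.4, -0.1]
finger_gap: 1.002
gripper_force: 0.0
```

```bash
python3 seat.py 489.8,-62.9
```

```text
t 13.5667 [ 0.4939 -0.065   0.2125] [-0.0511  0.9987] gap 1.0006791652311187
489.8,-62.9 strip z [array([69.8, 71. , 71.7]), array([69.1, 71. , 71.6])] top 502 [491.1 -62.2 112.5]
  rect ((489.8302307128906, -62.879852294921875), (39.670745849609375, 115.86581420898438), 89.83283233642578)
```

Emit:
play_rows(
  rows=[
    [[0, 0, 0.5], [18, 0, 0], 0],
    [[0, 0, 0], [36, 0, 0], 0],
    [[0, 0, 0], [36, 0, 0], 0],
    [[0, 0, 0], [36, 0, 0], 0],
    [[0, 0, 0], [36, 0, 0], 0],
    [[0, 0, 0], [36, 0, 0], 0],
    [[0, 0, 0], [36, 0, 0], 0],
    [[0, 0, 0], [36, 0, 0], 0],
    [[0, 0, 0], [36, 0, 0], 0],
    [[0, 0, 0], [24, 0, 0], 0],
    [[0, 0, 0], [12, 0, 0], 0],
    [[0, 0, 0], [0, 0, 0], 0],
  ],
)

```text
t: 14.57
tcp_pos: [0.4755, 0.2795, 0.2072]
tool_rot: [0.691, 0.723, -0.0, -0.0]
force: [0.5, -0.5, -0.6]
finger_gap: 0.999
gripper_force: 0.0
```

```bash
python3 seat.py 476,278 474,339
```

```text
t 14.6167 [0.4756 0.2778 0.2071] [-0.0445  0.999 ] gap 1.0031055016282493
476,278 strip z [array([74. , 80.5, 81.5]), array([74.1, 80.6, 81.4])] top 672 [476.5 279.6 120.5]
  rect ((475.92071533203125, 281.5087890625), (116.33502960205078, 24.01810073852539), 3.539468288421631)
474,339 strip z [array([73.8, 80.5, 81.5]), array([74.6, 80.7, 81.5])] top 686 [474.6 339.  122.6]
  rect ((473.9987487792969, 339.5666809082031), (22.467802047729492, 115.61843872070312), 88.57540130615234)
```

Emit:
play_rows(
  rows=[
    [[0, 0, 0], [-1, 0.5, 30], 0],
    [[0, 0, 0], [0, 0, 35], 0],
    [[0, 0, 0], [0, 0, 30], 0],
    [[0, 0, 0], [0, 0, 15], 0],
    [[0, 0, 0], [0, 0, 0], 0],
    [[0, 0, 0], [0, 0, 0], 1],
    [[0, 0, 0], [0, 0, 0], 1],
    [[0, 0, 0], [0, 0, 0], 1],
    [[0, 0, 0], [0, 0, 0], 1],
    [[0, 0, 0], [0, 0, 0], 1],
    [[0, 0, 0], [0, 0, 0], 1],
    [[0, 0, 0], [0, 0, 0], 1],
  ],
)

```text
t: 15.62
tcp_pos: [0.4776, 0.2769, 0.0991]
tool_rot: [0.692, 0.722, 0.001, 0.001]
force: [0.4, -1.2, 5.9]
finger_gap: 0.249
gripper_force: 49.5
```

Emit:
play_rows(
  rows=[
    [[0, 0, 0], [0, 0, -10], 1],
    [[0, 0, 0], [0, 0, -20], 1],
    [[0, 0, 0], [0, 0, -30], 1],
    [[0, 0, 0], [0, 0, -35], 1],
    [[0, 0, 0], [0, 0, -25], 1],
    [[0, 0, 0], [0, 0, 0], 1],
    [[0, 0, 0], [0, 0, 0], 1],
  ],
)

```text
t: 16.2
tcp_pos: [0.4775, 0.277, 0.2196]
tool_rot: [0.692, 0.722, 0.002, 0.001]
force: [-0.8, -0.2, -1.9]
finger_gap: 0.247
gripper_force: 49.3
```

```bash
python3 chk.py
```

```text
t 16.2 toolx [-0.0425  0.9991] z [0.0036 0.0012] F [-0.8 -0.2 -1.9] gap 0.247
tcp [476.9 276.8 218.8] strip c [477.5 278.4] [123.1  14.5] 2.5 top z l/r [201.6, 201.7] y l/r [277.2, 281.0]
```

Emit:
play_rows(
  rows=[
    [[0, 0, 0], [-24, 0, 0], 1],
    [[0, 0, 0], [-41, 0, 0], 1],
    [[0, 0, 0], [-41, 0, 0], 1],
    [[0, 0, 0], [-41, 0, 0], 1],
    [[0, 0, 0], [-41, -0.5, 0], 1],
    [[0, 0, 0], [-41, -0.5, 0], 1],
    [[0, 0, 0], [-41, -0.5, 0], 1],
    [[0, 0, 0], [-41, 0, 0], 1],
    [[0, 0, 0], [-41, 0, 0], 1],
    [[0, 0, 0], [-41, 0, 0], 1],
    [[0, 0, 0], [-41, 0, 0], 1],
    [[0, 0, 0], [-34, 0, 0], 1],
  ],
)

```text
t: 17.25
tcp_pos: [0.4938, -0.1932, 0.2157]
tool_rot: [0.692, 0.721, -0.001, -0.002]
force: [0.7, 0.0, -1.4]
finger_gap: 0.249
gripper_force: 49.1
```

Emit:
play_rows(
  rows=[
    [[0, 0, 0], [0, 0, 0], 1],
    [[0, 0, 0], [0, 0, 0], 1],
  ],
)

```text
t: 17.42
tcp_pos: [0.494, -0.1923, 0.2157]
tool_rot: [0.693, 0.72, -0.0, -0.002]
force: [-0.2, 0.6, -2.6]
finger_gap: 0.249
gripper_force: 49.1
```

```bash
python3 chk.py
```

```text
t 17.4167 toolx [-0.0382  0.9993] z [-0.0035  0.0026] F [-0.2  0.6 -2.6] gap 0.249
tcp [ 493.8 -191.4  215.8] strip c [ 493.9 -190.9] [123.   14.3] 2.2 top z l/r [198.0, 197.6] y l/r [-191.7, -188.5]
```

Emit:
play_rows(
  rows=[
    [[0, 0, 0], [1.5, -0.5, 0], 1],
    [[0, 0, 0], [0, 0, 28], 1],
    [[0, 0, 0], [0, 0, 28], 1],
    [[0, 0, 0], [0, 0, 28], 1],
    [[0, 0, 0], [0, 0, 24], 1],
    [[0, 0, 0], [0, 0, 10], 1],
    [[0, 0, 0], [0, 0, 5], 1],
    [[0, 0, 0], [0, 0, 3], 1],
    [[0, 0, 0], [0, 0, 0], 1],
    [[0, 0, 0], [0, 0, 0], 1],
  ],
)

```text
t: 18.3
tcp_pos: [0.4954, -0.1896, 0.0929]
tool_rot: [0.692, 0.722, 0.0, 0.001]
force: [0.1, -0.1, -1.3]
finger_gap: 0.252
gripper_force: 49.1
```

```bash
python3 chk.py
```

```text
t 18.3 toolx [-0.0427  0.9991] z [ 0.0019 -0.0012] F [ 0.1 -0.1 -1.3] gap 0.252
tcp [ 495.4 -189.7   93. ] strip c [ 495.6 -188.3] [124.2  14.5] 2.2 top z l/r [74.9, 74.9] y l/r [-189.3, -185.7]
```

Emit:
play_rows(
  rows=[
    [[0, 0, 0], [0, 0, 3], 1],
    [[0, 0, 0], [0, 0, 0], 1],
    [[0, 0, 0], [0, 0, 0], 0],
    [[0, 0, 0], [0, 0, 0], 0],
    [[0, 0, 0], [0, 0, 0], 0],
    [[0, 0, 0], [0, 0, 0], 0],
    [[0, 0, 0], [0, 0, 0], 0],
    [[0, 0, 0], [0, 0, -10], 0],
    [[0, 0, 0], [0, 0, -30], 0],
    [[0, 0, 0], [0, 0, -40], 0],
    [[0, 0, 0], [0, 0, -40], 0],
    [[0, 0, 0], [0, 0, 0], 0],
  ],
)

```text
t: 19.35
tcp_pos: [0.4988, -0.192, 0.2167]
tool_rot: [0.692, 0.722, 0.002, 0.008]
force: [1.5, -0.4, -0.4]
finger_gap: 1.003
gripper_force: 0.0
```

```bash
python3 seat.py 494.2,-188.9
```

```text
t 19.4 [ 0.4973 -0.1912  0.2139] [-0.0424  0.9991] gap 0.9959708748396928
494.2,-188.9 strip z [array([68.9, 71. , 71.6]), array([69.8, 71. , 71.6])] top 507 [ 494.5 -188.   112.5]
  rect ((494.2572937011719, -188.6993865966797), (115.87969970703125, 39.5143928527832), 0.022641614079475403)
```

Emit:
play_rows(
  rows=[
    [[0, 0, 0], [24, 0, 0], 0],
    [[0, 0, 0], [41, 0, 0], 0],
    [[0, 0, 0], [41, 0, 0], 0],
    [[0, 0, 0], [41, 0, 0], 0],
    [[0, 0, 0], [41, 0, 0], 0],
    [[0, 0, 0], [41, 0, 0], 0],
    [[0, 0, 0], [41, 0, 0], 0],
    [[0, 0, 0], [41, 0, 0], 0],
    [[0, 0, 0], [41, 0, 0], 0],
    [[0, 0, 0], [41, 0, 0], 0],
    [[0, 0, 0], [41, 0, 0], 0],
    [[0, 0, 0], [41, 0, 0], 0],
  ],
)

```text
t: 20.4
tcp_pos: [0.4732, 0.2868, 0.2081]
tool_rot: [0.692, 0.722, -0.001, -0.0]
force: [0.7, 0.1, -0.9]
finger_gap: 0.995
gripper_force: 0.0
```

Emit:
play_rows(
  rows=[
    [[0, 0, 0], [34, 0, 0], 0],
    [[0, 0, 0], [16, 0, 0], 0],
    [[0, 0, 0], [0, 0, 0], 0],
    [[0, 0, 0], [0, 0, 0], 0],
  ],
)

```text
t: 20.73
tcp_pos: [0.4713, 0.3353, 0.2079]
tool_rot: [0.691, 0.723, -0.001, -0.0]
force: [0.4, -0.4, 0.2]
finger_gap: 1.0
gripper_force: 0.0
```

```bash
python3 seat.py 474,338
```

```text
t 20.7833 [0.4716 0.3343 0.208 ] [-0.0429  0.9991] gap 1.001344642529752
474,338 strip z [array([74. , 80.5, 81.5]), array([74. , 80.6, 81.4])] top 677 [474.5 340.6 120.7]
  rect ((473.9960632324219, 338.82373046875), (116.3000259399414, 13.867119789123535), 2.5187642574310303)
```

Emit:
play_rows(
  rows=[
    [[0, 0, 0], [4.5, 2, 30], 0],
    [[0, 0, 0], [0, 0, 35], 0],
    [[0, 0, 0], [0, 0, 30], 0],
    [[0, 0, 0], [0, 0, 15], 0],
    [[0, 0, 0], [0, 0, 0], 0],
    [[0, 0, 0], [0, 0, 0], 1],
    [[0, 0, 0], [0, 0, 0], 1],
    [[0, 0, 0], [0, 0, 0], 1],
    [[0, 0, 0], [0, 0, 0], 1],
    [[0, 0, 0], [0, 0, 0], 1],
    [[0, 0, 0], [0, 0, 0], 1],
    [[0, 0, 0], [0, 0, 0], 1],
  ],
)

```text
t: 21.78
tcp_pos: [0.4749, 0.3399, 0.1002]
tool_rot: [0.692, 0.722, 0.001, 0.0]
force: [0.4, -0.9, 6.4]
finger_gap: 0.246
gripper_force: 49.7
```

Emit:
play_rows(
  rows=[
    [[0, 0, 0], [0, 0, -10], 1],
    [[0, 0, 0], [0, 0, -20], 1],
    [[0, 0, 0], [0, 0, -30], 1],
    [[0, 0, 0], [0, 0, -35], 1],
    [[0, 0, 0], [0, 0, -25], 1],
    [[0, 0, 0], [0, 0, 0], 1],
    [[0, 0, 0], [0, 0, 0], 1],
  ],
)

```text
t: 22.37
tcp_pos: [0.4747, 0.34, 0.2206]
tool_rot: [0.692, 0.722, 0.002, 0.001]
force: [0.5, -0.6, -2.4]
finger_gap: 0.246
gripper_force: 49.3
```

```bash
python3 chk.py
```

```text
t 22.3667 toolx [-0.0424  0.9991] z [0.0033 0.0015] F [ 0.5 -0.6 -2.4] gap 0.246
tcp [474.1 339.7 219.7] strip c [474.9 339.4] [123.2  14.6] 2.6 top z l/r [201.4, 201.6] y l/r [338.0, 342.2]
```

Emit:
play_rows(
  rows=[
    [[0, 0, 0], [-24, 0, 0], 1],
    [[0, 0, 0], [-41, 0, 0], 1],
    [[0, 0, 0], [-41, 0, 0], 1],
    [[0, 0, 0], [-41, 0, 0], 1],
    [[0, 0, 0], [-41, -0.5, 0], 1],
    [[0, 0, 0], [-41, -0.5, 0], 1],
    [[0, 0, 0], [-41, -0.5, 0], 1],
    [[0, 0, 0], [-41, -0.5, 0], 1],
    [[0, 0, 0], [-41, 0, 0], 1],
    [[0, 0, 0], [-41, 0, 0], 1],
    [[0, 0, 0], [-41, 0, 0], 1],
    [[0, 0, 0], [-41, 0, 0], 1],
  ],
)

```text
t: 23.42
tcp_pos: [0.4904, -0.1363, 0.2167]
tool_rot: [0.692, 0.722, -0.001, -0.003]
force: [1.2, 0.5, -1.4]
finger_gap: 0.248
gripper_force: 49.2
```

Emit:
play_rows(
  rows=[
    [[0, 0, 0], [-41, 0, 0], 1],
    [[0, 0, 0], [-40, 0, 0], 1],
    [[0, 0, 0], [-25, 0, 0], 1],
    [[0, 0, 0], [-10, 0, 0], 1],
    [[0, 0, 0], [0, 0, 0], 1],
    [[0, 0, 0], [0, 0, 0], 1],
  ],
)

```text
t: 23.92
tcp_pos: [0.4959, -0.2496, 0.217]
tool_rot: [0.692, 0.722, 0.0, -0.003]
force: [0.9, 0.2, -1.8]
finger_gap: 0.247
gripper_force: 49.2
```

```bash
python3 chk.py
```

```text
t 23.9167 toolx [-0.0413  0.9991] z [-0.0036  0.0038] F [ 0.9  0.2 -1.8] gap 0.247
tcp [ 495.9 -249.2  217.2] strip c [ 495.9 -250.5] [123.3  14.8] 2.4 top z l/r [198.3, 197.8] y l/r [-251.4, -247.6]
```

Emit:
play_rows(
  rows=[
    [[0, 0, 0], [-1.5, 0, 0], 1],
    [[0, 0, 0], [0, 0, 28], 1],
    [[0, 0, 0], [0, 0, 28], 1],
    [[0, 0, 0], [0, 0, 28], 1],
    [[0, 0, 0], [0, 0, 24], 1],
    [[0, 0, 0], [0, 0, 10], 1],
    [[0, 0, 0], [0, 0, 5], 1],
    [[0, 0, 0], [0, 0, 3], 1],
    [[0, 0, 0], [0, 0, 0], 1],
    [[0, 0, 0], [0, 0, 0], 1],
  ],
)

```text
t: 24.8
tcp_pos: [0.4981, -0.2528, 0.094]
tool_rot: [0.692, 0.722, 0.0, 0.001]
force: [0.0, 0.2, -1.4]
finger_gap: 0.247
gripper_force: 49.1
```

```bash
python3 chk.py
```

```text
t 24.8 toolx [-0.0426  0.9991] z [ 0.002  -0.0015] F [ 0.   0.2 -1.4] gap 0.247
tcp [ 498.1 -252.9   94.1] strip c [ 498.2 -253.5] [123.6  14.7] 2.5 top z l/r [75.0, 75.0] y l/r [-254.8, -250.7]
```

Emit:
play_rows(
  rows=[
    [[0, 0, 0], [1, -1, 3], 1],
    [[0, 0, 0], [0, 0, 0], 1],
    [[0, 0, 0], [0, 0, 0], 0],
    [[0, 0, 0], [0, 0, 0], 0],
    [[0, 0, 0], [0, 0, 0], 0],
    [[0, 0, 0], [0, 0, 0], 0],
    [[0, 0, 0], [0, 0, 0], 0],
    [[0, 0, 0], [0, 0, -10], 0],
    [[0, 0, 0], [0, 0, -30], 0],
    [[0, 0, 0], [0, 0, -40], 0],
    [[0, 0, 0], [0, 0, -40], 0],
    [[0, 0, 0], [0, 0, -40], 0],
  ],
)

```text
t: 25.85
tcp_pos: [0.4958, -0.2512, 0.252]
tool_rot: [0.692, 0.722, -0.0, -0.0]
force: [0.9, -0.4, 0.4]
finger_gap: 1.003
gripper_force: 0.0
```

Emit:
play_rows(
  rows=[
    [[0, 0, 0], [0, 0, -40], 0],
    [[0, 0, 0], [0, 0, 0], 0],
    [[0, 0, 0], [0, 0, 0], 0],
  ],
)

```text
t: 26.1
tcp_pos: [0.4974, -0.2524, 0.2936]
tool_rot: [0.692, 0.722, 0.0, 0.004]
force: [0.3, 0.3, -0.9]
finger_gap: 1.001
gripper_force: 0.0
```

```bash
python3 seat.py 489.8,-62.9 491.9,-126.2 494.2,-188.9 496.7,-251.3; python3 - <<'E'
from h import *
a=snapshot("wrist")[0];cv2.imwrite("pics/w9.png",a[:,:,::-1])
E
```

```text
t 26.15 [ 0.4962 -0.2514  0.2912] [-0.0423  0.9991] gap 0.9989237568772616Traceback (most recent call last):
  File "seat.py", line 10, in <module>
    print(a,"strip z",[np.round(np.percentile(P[n&(sg*(P[:,0]*1000-x)>12),2],[25,50,75])*1000,1) for sg in(-1,1)],"top",t.sum(),np.round(np.mean(P[t],0)*1000,1) if t.any() else 0)
                                ~~~~~~~~~~~~~^^^^^^^^^^^^^^^^^^^^^^^^^^^^^^^^^^^^^^^^^^^
    return _quantile_unchecked(
        a, q, axis, out, overwrite_input, method, keepdims, weights)
    return _ureduce(a,
                    func=_quantile_ureduce_func,
    ...<5 lines>...
                    overwrite_input=overwrite_input,
                    method=method)
    r = func(a, **kwargs)
    result = _quantile(arr,
                       quantiles=q,
    ...<2 lines>...
                       out=out,
                       weights=wgt)
    slices_having_nans = np.isnan(arr[-1, ...])
                                  ~~~^^^^^^^^^
IndexError: index -1 is out of bounds for axis 0 with size 0
```

View pics/w9.png

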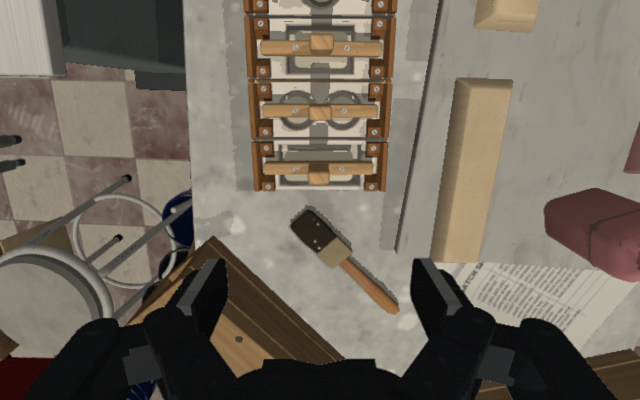

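```bash
python3 seat.py 491.9,-126.2 494.2,-188.9 496.7,-251.3; python3 - <<'E'
from h import *
c=get_calibration("side");p,d=snapshot("side");P,u,v=cloud(c,d)
for x,y in((489.8,-62.9),(491.9,-126.2),(494.2,-188.9),(496.7,-251.3)):
    k=(P[:,2]>.095)&(P[:,2]<.13)&(abs(P[:,0]*1e3-x)<25)&(abs(P[:,1]*1e3-y)<20);print(k.sum(),np.round(P[k].mean(0)*1e3,1) if k.any() else 0,P[k,2].max() if k.any() else 0)
k=(P[:,2]>.08)&(P[:,2]<.1)&(abs(P[:,1]-.05)<.05)&(abs(P[:,0]-.488)<.06);print("cup",P[k].min(0),P[k].max(0))
E
```

```text
t 26.25 [ 0.4952 -0.2507  0.2886] [-0.0422  0.9991] gap 1.0023491918518017
491.9,-126.2 strip z [array([70.1, 71. , 71.8]), array([70.2, 71.1, 71.7])] top 431 [ 493.  -127.1  112.7]
  rect ((491.9522399902344, -126.19816589355469), (39.20746612548828, 115.83917236328125), 89.99430847167969)
494.2,-188.9 strip z [array([70.4, 71.2, 71.7]), array([70.3, 71. , 71.6])] top 358 [ 494.5 -188.8  112.7]
  rect ((494.2466125488281, -189.279296875), (39.67316818237305, 115.8653793334961), 89.76153564453125)
496.7,-251.3 strip z [array([69.6, 71.1, 71.7]), array([70. , 71.1, 71.7])] top 300 [ 495.9 -252.   112.7]
  rect ((496.77734375, -251.1688995361328), (115.79875946044922, 38.59745407104492), 0.1475275605916977)
67 [490.6 -58.3 107.6] 0.11752731092025281
67 [ 493.1 -122.2  107. ] 0.11569524557614308
62 [ 494.9 -184.3  107.4] 0.11654450250390203
58 [ 496.  -248.1  107.4] 0.1169241259433581
cup [0.45145202 0.01040871 0.08016328] [0.52905959 0.09116165 0.09164621]
```

All four are seated and level, and the cup has not moved.

```bash
python3 -c "
from station import *
print(sign_off())"
```

```text
the job is handed in; nothing more can be done
None
```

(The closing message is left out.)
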